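Drive a self-tapping screw home with a nut driver

ROBOT

A 6-joint arm with a two-finger parallel gripper is mounted at the origin on a cart in front of the work surface, level with it; the furniture and walls round the work are solid. World frame = base frame: x ahead of the robot, y to its left, z up, the work surface at z = 0. Lengths are in m, angles in rad, forces in N, time in s.
With the tool pointing down it reaches from about 0.35 to 0.85 m from the base axis. Payload 8.1 kg.
Tool frame: the origin (TCP) lies at the very end of the fingers, on their centre line; the grasp point (between the pads) lies 19 mm behind it; z points along the fingers, y is the line along which they close (so a half turn about z gives the same grasp; the last joint's range is limited). The gripper opens to 93 mm and grips with 3 to 60 N. Pads are 15 mm wide; open, the fingers measure 128 mm over their backs; the gripper's body (75 mm by 188 mm) begins 65 mm behind the grasp point.
Start: joints at [-1.338, 0.13, 1.488, -0, 1.523, -0.085], TCP at [0.188, -0.57, 0.219] pointing down, gripper open.
Joint ranges: [-2.96, 2.96], [-0.89, 2.26], [0.02, 2.5], [-1.34, 4.48], [0, 2.73], [-2.66, 2.66]. Speed limits (rad/s): [2.39, 2.39, 2.79, 3.14, 3.14, 3.14].

INTERFACE

Orientations are given as a rotation vector (axis times angle).
In Python, from plant import monitor, eyes, ticket gives the robot as it stands.
- The arm moves only by the tool arm_command, never from a script. Its argument "deltas" is a list that holds one entry, the list of rows, each a list of 6 numbers: the shift along the world's x, y, z in cm, then the turn, a rotation vector about the world's x, y, z in degrees. In form: [[[tx, ty, tz, rx, ry, rz], ...]]. A call has 1 to 12 rows; each row shifts and turns the commanded pose from where the row before left it; what a row does not reach is not made up. A row lasts 1/12 s, in which the tool goes at most 41.7 mm and 7.16 degrees, less where a joint would pass 70% of its speed; a pose out of reach is approached as far as the arm can. A call is refused whole if a number of a shift passes 4.17 or a number of a turn 7.16, either way. A call with a gripper value outside its range is refused whole. "gripper" is the opening, from -1 (shut) to 1 (fully open), set as the call begins (left out, the last holds). The fingers move at their own pace and stop on an object; "squeeze" is the grip in N (left out, the last holds). Time passes only in rows, so rows that do not move let the fingers close. It gives the time, the measured TCP pose, the force, the opening and the grip force at its end, in the units of the state.
- monitor.read_state(): the state, without advancing time (a new reading comes with each control period).
- eyes.read_camera(name): name is "scene" or "side" or "wrist"; returns the picture (384x512x3 uint8, blue, green, red); there is no depth.
- eyes.camera_model(name): a dict with "fx", "fy", "cx", "cy" (pixels), "rvec" (rotation vector, rad) and "tvec" (3), from world to camera coordinates, as OpenCV has them. Camera axes: x right, y down, z forward; pixel columns grow to the right and rows downward; lengths in m; the calibration is good to about 2 mm. A picture is of the moment at which its call begins: read the wrist's pose just before it. camera_model takes no time and is no camera call; for the wrist camera it gives the pose at the moment of the call.
- ticket.close_job(): hands the job in; it is judged then, once.
The state is a dict: "t": time; "q": joint angles; "dq": joint speeds; "joint_torque": joint torques, N m; "tool_pos": TCP position; "orientation": TCP orientation; "force": force on the tool from outside, world axes, zero at the start; "wrist_torque": the same for the moment, N m; "opening": finger opening in m; "gripper_force": force on a finger pad.
Only numpy, scipy, OpenCV 4.12 (cv2) and the standard library are available. Lean on these libraries where they do the work, as an engineer would, in place of code of your own. Each camera call takes 0.05 s, during which the arm holds its last target. There are 200 camera calls.

TASK

Take the orange nut driver out of its grey holder, fit its socket over the left-hand square-headed screw on the blue bracket (left as seen from the robot), which stands proud, and drive the screw clockwise until its washer is home on the bracket. Keep pressing straight down with about 15 to 20 newtons while turning: a light push only spins the screw without cutting a thread, more than 30 newtons crushes the plywood. Turn the screw only with the driver, then stand the driver upright in its holder again, let go, and leave the other things on the bench alone.

Things in the scene. Friction and masses are not known exactly. Their poses are not given: they have to be found in the camera images.
- board: Fixture board, fixed to the bench: plywood 110 (x) x 150 (y) x 18 mm with a 4 mm blue steel bracket on top (lip along its +x edge up to 30 mm above the plywood, 34 mm from the screws' line). Origin at the centre of its underside, z up. At y = -38 mm a finished screw of the same kind sits home; at y = +38 mm stands the screw to drive. Bracket face at z = 22 mm.
- screw: Proud steel self-tapping screw; can't tip or pull out. Origin on its axis at the washer's underside (starts 4 mm over the bracket), z up. Square head 17 x 17 mm (sides to +-x, +-y), z 4.5-11 mm, then chamfered to its 12 mm wide top at z 14.5; flange 26 wide to z 4.5. Clockwise from above drives it, 8 mm a turn, half a turn to home (then it slips). Cuts only under about 12 N or more, else spins.
- screw_depth (a joint): How far the screw has cut in, m: 0 at the start, 0.004 when home.
- screw_sink (a joint): How far the screw sinks elastically into the plywood under the axial push, m: 0.05 mm per newton, so 0.0015 at 30 N; back to 0 when released.
- driver: Nut driver, 93 mm tall, about 0.16 kg, standing socket down in its holder. Origin at the centre of the socket's mouth, z up through the handle. Square socket 18.5 x 18.5 mm (sides to +-x, +-y), 9 mm deep, outside 27.5 mm square (39 mm over corners) up to z = 20 mm; shank 14 mm thick; square orange handle 28 x 28 mm (faces to +-x, +-y) from z = 36 to 86 mm, black cap to 93 mm.
- holder: Grey block 75 x 75 x 30 mm, fixed to the bench, with a round hole of 44 mm in its middle, floor 6 mm above the bench (24 mm deep). Origin at the centre of its underside, z up. The driver's origin lies 6 mm above it when it stands in the hole.
- loupe: Black loupe, 38 x 38 x 33 mm, bystander. Origin under its centre.
- flanged_shaft: Turned steel part, 42 x 42 x 50 mm, bystander. Origin under its centre.
- hex_bolt: Loose hexagon bolt standing on the bench, 24 x 27 x 56 mm, bystander. Origin under its centre.
- hex_nut: Loose hexagon nut, 24 x 27 x 13 mm, bystander. Origin under its centre.

How it is judged:
On the way, in this order (a step that is already met when the one before it is completed fails the run):
1. the driver's socket is on the screw's head (horizontal distance between driver and screw below 0.004 m and z of driver in the frame of screw below 0.0095 m and angle between driver's own z axis and vertical below 0.15 rad), for 0.1 s.
2. the screw is driven home (cut in at least 3.6 mm of 4 mm) (value of joint screw_depth above 0.0036 m), for 0.1 s.
At the end, for the whole second after the job is handed in: The screw is cut in at least 3.6 mm (home is 4 mm), and the driver stands released and at rest in the holder's hole: its socket within 8 mm of the hole's axis, mouth less than 4 mm above the hole's floor, tilted less than 0.15 rad (value of joint screw_depth above 0.0036 m and horizontal distance between driver and holder below 0.008 m and z of driver in the frame of holder below 0.01 m and angle between driver's own z axis and vertical below 0.15 rad and linear speed of driver below 0.02 m/s); the robot touches nothing.
It fails at once if the screw is pressed into the plywood with more than 30 N (sinks over 1.5 mm) (value of joint screw_sink above 0.0015 m).
It fails at once if the fingers touch the screw (contact force between the fingers and screw above 1 N).
It fails at once if a bystander is moved by more than 30 mm (distance of any of loupe, flanged_shaft, hex_bolt, hex_nut from where it was at the start of the episode above 0.03 m).
It also fails if it takes over 72 s, if anything falls off the work surface, if the arm or the gripper's body presses on something with over 40 N, if the wrist force passes 120 N, or if a joint passes its speed limit or range.

## Working session

There is one attempt and no reset: what is moved stays moved. The work goes in short steps, Python scripts to look and compute and a tool call to move; the robot and the scene stay as the last step left them, time stands still between calls to the robot, and variables do not carry over. Pictures are saved under pics/ and viewed, at most 10 in all, crops included, and the job is handed in when it is done.

Besides the shell and the picture viewer there is one more tool, called after "Call:" as name(argument=value, ...), one argument or row to a line, values as JSON. arm_command: Moves the arm, as the interface text tells. Its arguments: {"type":"object","properties":{"deltas":{"type":"array"},"gripper":{"type":"number"},"squeeze":{"type":"number"}},"required":["deltas"]}

```bash
mkdir -p pics; python3 - <<'E'
from plant import monitor, eyes
import cv2,numpy as np
s=monitor.read_state();print(s['t'],s['tool_pos'],s['orientation'],s['opening'])
ims=[]
for n in("scene","side"):
    im=eyes.read_camera(n);cv2.imwrite(f"pics/{n}0.png",im)
    m=eyes.camera_model(n);print(n,{k:np.round(v,3) for k,v in m.items()})
E
```

```text
0.0 [ 0.18737449 -0.56938061  0.21758841] [-3.10017491e+00 -4.96811625e-01  2.26333771e-04] 0.09286458258681304
scene {'fx': np.float64(449.405), 'fy': np.float64(449.405), 'cx': np.float64(250.542), 'cy': np.float64(192.279), 'rvec': array([ 1.068, -2.014,  1.273]), 'tvec': array([0.145, 0.275, 1.085])}
side {'fx': np.float64(364.376), 'fy': np.float64(364.376), 'cx': np.float64(259.882), 'cy': np.float64(188.963), 'rvec': array([ 0.442, -2.403,  1.583]), 'tvec': array([0.424, 0.19 , 0.875])}
```

View pics/scene0.png

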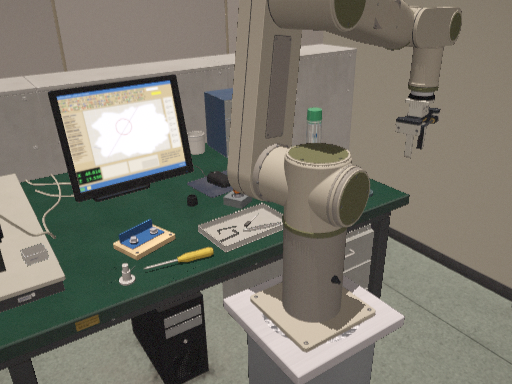

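View pics/side0.png

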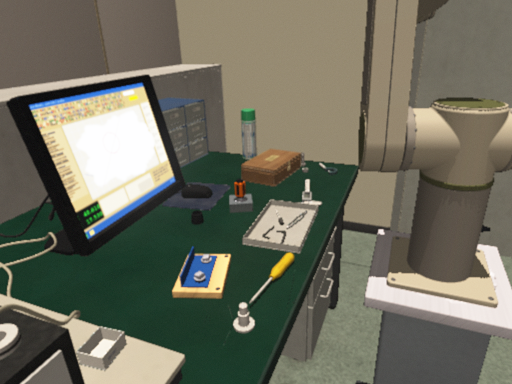

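The scene view shows the board at (145,240) and the holder at (237,198). In the side view the board is at (203,275), the holder at (240,203) and the orange handle at (239,188). I'll cast rough rays, then look from above with the wrist camera.

```bash
cat > h.py <<'E'
from plant import monitor, eyes
import cv2,numpy as np
def ray(m,u,v):
    R=cv2.Rodrigues(np.array(m['rvec'],float))[0];t=np.array(m['tvec'],float).ravel()
    d=R.T@np.array([(u-m['cx'])/m['fx'],(v-m['cy'])/m['fy'],1.]);return -R.T@t,d
def onz(m,u,v,z):
    c,d=ray(m,u,v);return c+d*(z-c[2])/d[2]
def proj(m,P):
    K=np.array([[m['fx'],0,m['cx']],[0,m['fy'],m['cy']],[0,0,1.]])
    return cv2.projectPoints(np.array(P,float).reshape(-1,3),np.array(m['rvec'],float),np.array(m['tvec'],float),K,None)[0].reshape(-1,2)
def snap(n,name):
    m=eyes.camera_model(n);im=eyes.read_camera(n);cv2.imwrite(f"pics/{name}.png",im);return m,im
E
python3 - <<'E'
from h import *
ms=eyes.camera_model("side");mc=eyes.camera_model("scene")
for n,m,u,v,z in[("holder",ms,240,201,.03),("drv top",ms,239,182,.1),("screwA",ms,206,259,.035),("screwB",ms,200,275,.035),
 ("loupe",ms,197,216,.02),("shaft",ms,243,316,.02),("whiteobj",ms,307,190,.02),("scA",mc,154,231,.035),("scB",mc,134,240,.035),("holder",mc,237,198,.03),("shaft",mc,126,273,.02)]:
    print(n,np.round(onz(m,u,v,z),3))
m=eyes.camera_model("wrist");print({k:np.round(v,3) for k,v in m.items()},"cam",np.round(ray(m,m['cx'],m['cy']),3))
E
```

```text
holder [ 0.581 -0.138  0.03 ]
drv top [ 0.577 -0.131  0.1  ]
screwA [0.515 0.199 0.035]
screwB [0.496 0.259 0.035]
loupe [ 0.67  -0.016  0.02 ]
shaft [0.36  0.329 0.02 ]
whiteobj [ 0.405 -0.317  0.02 ]
scA [0.506 0.189 0.035]
scB [0.49  0.258 0.035]
holder [ 0.565 -0.143  0.03 ]
shaft [0.363 0.329 0.02 ]
{'fx': np.float64(311.71), 'fy': np.float64(311.71), 'cx': np.float64(254.581), 'cy': np.float64(190.918), 'rvec': array([-2.336,  1.691,  0.26 ]), 'tvec': array([-0.6  , -0.034,  0.392])} cam [[ 0.268 -0.544  0.384]
 [-0.285 -0.093 -0.954]]
```

Call:
arm_command(
  deltas=[
    [[2.3,3.2,0,0,0,0],[2.3,3.2,0,0,0,0],[2.3,3.2,0,0,0,0],[2.3,3.2,0,0,0,0],[2.3,3.2,0,0,0,0],[2.3,3.2,0,0,0,0],[2.3,3.2,0,0,0,0],[2.3,3.2,0,0,0,0],[2.3,3.2,0,0,0,0],[2.3,3.2,0,0,0,0],[2.3,3.2,0,0,0,0],[2.3,3.2,0,0,0,0]],
  ],
  gripper=1,
)

```text
t: 1.1
tool_pos: [0.4641, -0.184, 0.2184]
orientation: [-3.102, -0.497, 0.0]
force: [0.0, -1.0, -0.8]
opening: 0.0932
gripper_force: 0.0
```

```bash
python3 - <<'E'
from h import *
s=monitor.read_state();print(s['t'],s['tool_pos'],s['orientation'],s['force'])
snap("wrist","w1")
E
```

```text
1.1 [ 0.46408695 -0.18404719  0.21843581] [-3.10195408e+00 -4.96982110e-01  2.15993518e-04] [ 0.03781924 -0.9881896  -0.79744706]
```

View pics/w1.png

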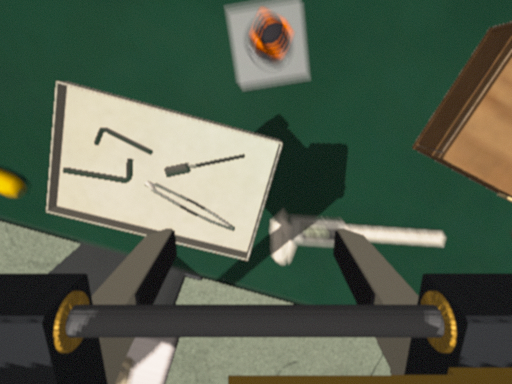

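The holder sits at the top, around (268,43), with the orange handle at (271,35). I'll move so the camera is over it.

```bash
python3 - <<'E'
from h import *
m=eyes.camera_model("wrist")
for u,v,z in[(272,33,.099),(241,90,.03),(310,78,.03),(224,5,.03)]:print(np.round(onz(m,u,v,z),4))
print(np.round(ray(m,254,191),3))
E
```

```text
[ 0.5974 -0.1507  0.099 ]
[ 0.5462 -0.1368  0.03  ]
[ 0.5812 -0.2032  0.03  ]
[ 0.6183 -0.0959  0.03  ]
[[ 0.547 -0.153  0.385]
 [-0.284 -0.091 -0.955]]
```

Call:
arm_command(
  deltas=[
    [[3.3,0.8,0,0,0,0],[3.3,0.8,0,0,0,0],[3.3,0.8,0,0,0,0],[3.3,0.8,0,0,0,0],[0,0,0,0,0,0]],
  ],
)

```text
t: 1.57
tool_pos: [0.5986, -0.1519, 0.2155]
orientation: [-3.099, -0.5, 0.003]
force: [-0.1, 1.2, -1.2]
opening: 0.0928
gripper_force: 0.0
```

```bash
python3 - <<'E'
from h import *
s=monitor.read_state();print(s['t'],s['tool_pos'],s['orientation'],s['force'])
m,im=snap("wrist","w2")
hsv=cv2.cvtColor(im,cv2.COLOR_BGR2HSV)
o=cv2.inRange(hsv,(3,150,90),(22,255,255))
cs=[c for c in cv2.findContours(o,cv2.RETR_EXTERNAL,cv2.CHAIN_APPROX_NONE)[0] if cv2.contourArea(c)>60]
for c in cs:print("or",cv2.contourArea(c),cv2.minAreaRect(c))
print(np.round(ray(m,254,191),3))
x=cv2.resize(im[60:330,110:400],None,fx=2,fy=2,interpolation=cv2.INTER_CUBIC)
cv2.imwrite("pics/w2c.png",x)
E
```

```text
1.5667 [ 0.59862842 -0.15191244  0.21547263] [-3.09890596 -0.50035346  0.00312207] [-0.11276643  1.19397024 -1.17466495]
or 2422.0 ((370.0, 375.5), (15.0, 282.0), 90.0)
or 858.5 ((68.61784362792969, 322.0367736816406), (28.821321487426758, 63.6959342956543), 11.003539085388184)
or 877.0 ((440.5119934082031, 321.1817321777344), (63.811744689941406, 28.738460540771484), 78.11134338378906)
or 348.5 ((262.268310546875, 187.91464233398438), (30.273910522460938, 35.11378479003906), 20.2248592376709)
[[ 0.679 -0.126  0.381]
 [-0.288 -0.092 -0.953]]
```

View pics/w2c.png

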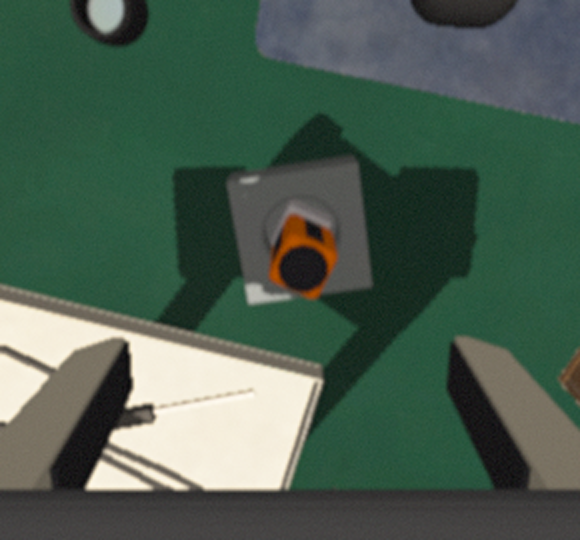

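```bash
python3 - <<'E'
import cv2
im=cv2.imread("pics/w2.png")[135:225,215:305]
im=cv2.convertScaleAbs(im,alpha=1.6,beta=20)
cv2.imwrite("pics/w2d.png",cv2.resize(im,None,fx=6.5,fy=6.5,interpolation=cv2.INTER_CUBIC))
E
```

```text
(no output)
```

View pics/w2d.png

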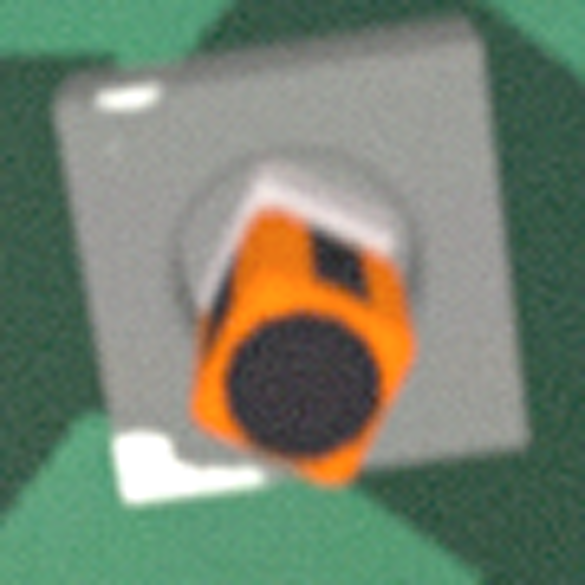

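Handle top corners are at crop px (195,415), (343,488), (413,350), the cap centre is (303,385), and socket corners are (262,168) and (395,245). Converting these.

```bash
python3 - <<'E'
from h import *
m=eyes.camera_model("wrist")
f=lambda u,v,z:onz(m,215+u/6.5-.5,135+v/6.5-.5,z)[:2]
def ang(a,b):d=b-a;return np.round([np.linalg.norm(d)*1e3,np.degrees(np.arctan2(d[1],d[0]))],1)
a,b,c=f(195,415,.092),f(343,488,.092),f(413,350,.092)
print("handle",ang(a,b),ang(b,c),"ctr",(a+c)/2,"cap",f(303,385,.099))
s,t,u=f(262,168,.026),f(395,245,.026),f(200,300,.026)
print("socket",ang(s,t),ang(s,u),"ctr",s+.5*(t-s)+.01375*np.array((u-s))/np.linalg.norm(u-s))
h=[f(*p,.03) for p in[(58,110),(482,45),(528,440),(125,505)]]
print("holder",[ang(h[i],h[(i+1)%4]) for i in range(4)],np.mean(h,0))
print("hole",f(298,270,.03))
R=cv2.Rodrigues(np.array(monitor.read_state()['orientation']))[0];print(R.round(3))
E
```

```text
handle [ 25.4 -99.3] [24.3 -6.5] ctr [ 0.58942971 -0.16228612] cap [ 0.5911932  -0.16148342]
socket [  27.9 -102.2] [ 27.  173.6] ctr [ 0.58869448 -0.16251184]
holder [array([ 74.8, -62.9]), array([  73.5, -153.2]), array([ 75.7, 118.1]), array([74.9, 26.2])] [ 0.58848703 -0.16281298]
hole [ 0.59045711 -0.1621404 ]
[[ 0.949  0.315 -0.003]
 [ 0.315 -0.949  0.002]
 [-0.003 -0.003 -1.   ]]
```

Driver is upright at (0.590,-0.162) with yaw about -8.5° mod 90. I'll turn the tool to yaw 81.5°, centre it, and start down.

Call:
arm_command(
  deltas=[
    [[-0.1,-0.11,0,0,0,7],[-0.1,-0.11,0,0,0,7],[-0.1,-0.11,0,0,0,7],[-0.1,-0.11,0,0,0,7],[-0.1,-0.11,0,0,0,7],[-0.1,-0.11,0,0,0,7],[-0.1,-0.11,0,0,0,7],[-0.1,-0.11,0,0,0,7],[-0.1,-0.11,0,0,0,7],[0,0,-2,0,0,0],[0,0,-2,0,0,0],[0,0,0,0,0,0]],
  ],
)

```text
t: 2.62
tool_pos: [0.5832, -0.1637, 0.1744]
orientation: [-2.382, -2.04, 0.005]
force: [-0.3, 1.0, -2.0]
opening: 0.0931
gripper_force: 0.0
```

```bash
cat >> h.py <<'E'
def st():
    s=monitor.read_state();R=cv2.Rodrigues(np.array(s['orientation']))[0]
    print("t",round(s['t'],2),"p",np.round(s['tool_pos'],4),"yaw",np.degrees(np.arctan2(R[1,0],R[0,0])).round(1),"z",R[:,2].round(4),"F",np.round(s['force'],1),"M",np.round(s['wrist_torque'],2),"op",round(s['opening'],4),"q",np.degrees(s['q']).round(0))
    return s,R
E
python3 - <<'E'
from h import *
st()
m,im=snap("wrist","w3")
hsv=cv2.cvtColor(im,cv2.COLOR_BGR2HSV)
# cap: dark region inside orange blob
o=cv2.inRange(hsv,(3,150,90),(22,255,255)); o[300:]=0
n,l,S,C=cv2.connectedComponentsWithStats(o);i=1+np.argmax(S[1:,4]);print(S[i],C[i])
c=cv2.convexHull(np.argwhere(l==i)[:,::-1].astype(np.int32));
g=im.max(2);k=np.zeros_like(g);cv2.fillPoly(k,[c],255)
d=((g<75)&(k>0)).astype(np.uint8);n,l,S,C=cv2.connectedComponentsWithStats(d)
for j in range(1,n):
    if S[j,4]>60:print("dark",S[j],C[j],onz(m,*C[j],.099))
E
```

```text
t 2.62 p [ 0.5832 -0.1637  0.1744] yaw 81.2 z [-0.0063  0.002  -1.    ] F [-0.3  1.  -2. ] M [-0.06 -0.05  0.06] op 0.0931 q [-21.  10.  87.  -0.  83. -12.]
[248 166  33  42 596] [263.65604027 182.83724832]
dark [259 166  10   9  89] [263.4494382  170.04494382] [ 0.59411608 -0.13990913  0.099     ]
dark [251 180  28  28 588] [264.2329932  193.09353741] [ 0.59194278 -0.15906859  0.099     ]
```

Call:
arm_command(
  deltas=[
    [[0.8,0.3,-1.5,0,0,0],[0,0,-2.5,0,0,0],[0,0,-2.5,0,0,0],[0,0,-2.5,0,0,0],[0,0,-2.0,0,0,0],[0,0,-1.5,0,0,0],[0,0,0,0,0,0]],
  ],
)

```text
t: 3.25
tool_pos: [0.5921, -0.1605, 0.051]
orientation: [-2.382, -2.041, 0.004]
force: [-0.8, -0.1, -0.2]
opening: 0.0929
gripper_force: 0.0
```

```bash
python3 -c "
from h import *
st()"
```

```text
t 3.25 p [ 0.5921 -0.1605  0.051 ] yaw 81.2 z [-0.0048  0.0016 -1.    ] F [-0.8 -0.1 -0.2] M [-0.03 -0.13 -0.04] op 0.0929 q [-20.  18.  92.  -0.  71. -11.]
```

Call:
arm_command(
  deltas=[
    [[0,0,0,0,0,0],[0,0,0,0,0,0],[0,0,0,0,0,0],[0,0,0,0,0,0],[0,0,0,0,0,0],[0,0,0,0,0,0],[0,0,0,0,0,0],[0,0,0,0,0,0],[0,0,0,0,0,0],[0,0,0,0,0,0]],
  ],
  gripper=-1,
  squeeze=55,
)

```text
t: 4.08
tool_pos: [0.5943, -0.1608, 0.0535]
orientation: [-2.385, -2.044, 0.0]
force: [-0.5, 1.0, 0.5]
opening: 0.0311
gripper_force: 0.5
```

```bash
python3 -c "
from h import *
st()"
```

```text
t 4.08 p [ 0.5943 -0.1608  0.0535] yaw 81.2 z [-4.e-04  1.e-04 -1.e+00] F [-0.5  1.   0.5] M [-0.09  0.1   0.04] op 0.0311 q [-20.  17.  92.  -0.  71. -11.]
```

Call:
arm_command(
  deltas=[
    [[0,0,0,0,0,0],[0,0,0,0,0,0],[0,0,0,0,0,0],[0,0,0,0,0,0]],
  ],
)

```text
t: 4.42
tool_pos: [0.5944, -0.1608, 0.0535]
orientation: [-2.385, -2.044, 0.0]
force: [-0.5, 0.8, -0.7]
opening: 0.0278
gripper_force: 55.0
```

```bash
python3 -c "
from h import *
st()"
```

```text
t 4.42 p [ 0.5944 -0.1608  0.0535] yaw 81.2 z [-2.e-04  1.e-04 -1.e+00] F [-0.5  0.8 -0.7] M [-0.01  0.05  0.02] op 0.0278 q [-20.  17.  92.   0.  71. -11.]
```

Call:
arm_command(
  deltas=[
    [[0,0,1,0,0,0],[0,0,2.5,0,0,0],[0,0,3,0,0,0],[0,0,3,0,0,0],[0,0,3,0,0,0],[0,0,3,0,0,0],[-0.3,3,0,0,0,7],[-0.3,3,0,0,0,7],[-0.3,3,0,0,0,7],[-0.3,3,0,0,0,7],[-0.3,3,0,0,0,7],[-0.3,3,0,0,0,7]],
  ],
)

```text
t: 5.42
tool_pos: [0.5761, 0.0205, 0.2093]
orientation: [1.486, 2.768, 0.0]
force: [-0.0, 0.7, -1.5]
opening: 0.028
gripper_force: 55.0
```

Call:
arm_command(
  deltas=[
    [[-0.3,3,0,0,0,7],[-0.3,3,0,0,0,7],[-0.3,3,0,0,0,7],[-0.3,3,0,0,0,7],[-0.3,3,0,0,0,7],[-0.3,3,0,0,0,7],[-0.3,3,0,0,0,7],[-0.3,3,0,0,0,7],[0,0,0,0,0,7],[0,0,0,0,0,7],[0,0,0,0,0,0],[0,0,0,0,0,0]],
  ],
)

```text
t: 6.42
tool_pos: [0.5524, 0.2592, 0.209]
orientation: [-0.356, 3.121, -0.0]
force: [-0.2, 0.2, -1.7]
opening: 0.0279
gripper_force: 55.0
```

```bash
python3 -c "
from h import *
st()
m,im=snap('wrist','w4')
cv2.imwrite('pics/w4x.png',cv2.resize(im,None,fx=1.5,fy=1.5,interpolation=cv2.INTER_CUBIC))"
```

```text
t 6.42 p [0.5524 0.2592 0.209 ] yaw -167.0 z [ 1.e-04 -0.e+00 -1.e+00] F [-0.2  0.2 -1.7] M [ 0.14 -0.19 -0.  ] op 0.0279 q [ 20.   9.  84.  -0.  86. -83.]
```

View pics/w4x.png

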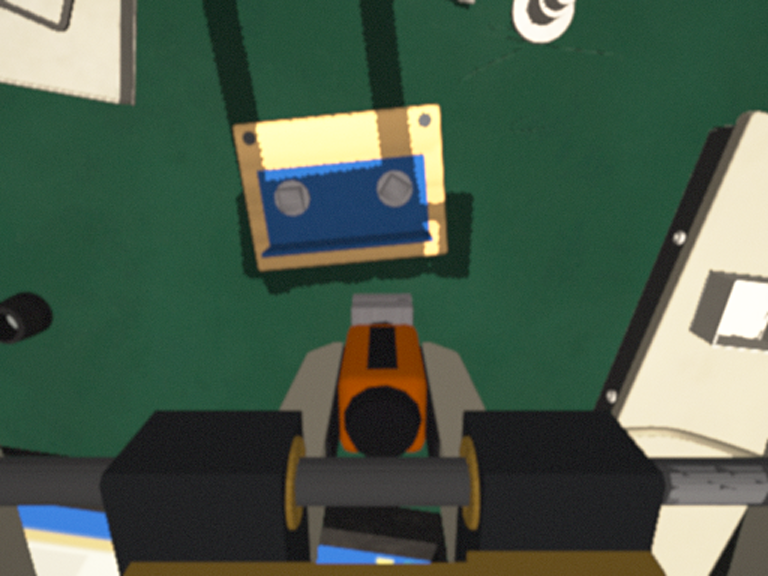

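```bash
python3 - <<'E'
import cv2
im=cv2.imread("pics/w4.png")[60:185,150:305]
im=cv2.convertScaleAbs(im,alpha=1.5,beta=20)
cv2.imwrite("pics/w4d.png",cv2.resize(im,None,fx=4.8,fy=4.8,interpolation=cv2.INTER_CUBIC))
E
```

```text
(no output)
```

View pics/w4d.png

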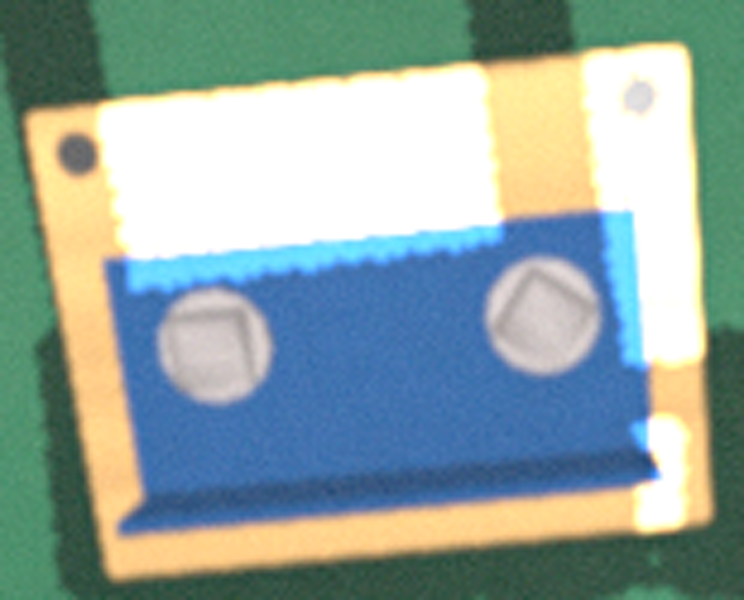

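Proud screw (robot's left): flange centre at crop (543,315), with the head square corners at (537,269), (591,309) and (500,321). The head is rotated well away from the board axes. I'll convert these and check camera bias against the visible socket edge.

```bash
python3 - <<'E'
from h import *
m=eyes.camera_model("wrist");s,R=st()
f=lambda u,v,z:onz(m,150+(u+.5)/4.8-.5,60+(v+.5)/4.8-.5,z)[:2]
def ang(a,b):d=b-a;return np.round([np.linalg.norm(d)*1e3,np.degrees(np.arctan2(d[1],d[0]))],1)
c=f(543,315,.0305);print("screw",c,"done",f(216,346,.0265))
print("flange d",ang(f(486,315,.0305),f(601,315,.0305)))
a,b,e=f(537,269,.035),f(591,309,.035),f(500,321,.035)
print("head",ang(a,b),ang(a,e),"ctr",(b+e)/2)
print("boardline",ang(f(216,346,.0265),c))
B=[f(*p,.018) for p in[(25,110),(690,43),(714,522),(110,580)]]
print("board",[ang(B[i],B[(i+1)%4]) for i in range(4)],np.mean(B,0))
p=np.array(s['tool_pos'])
for z in(0,.02):
  P=p+R@np.array([.01375,0,.0475-z]);print("pred socket edge x1.5",proj(m,P)*1.5)
# detect socket bar
im=cv2.imread("pics/w4.png");hsv=cv2.cvtColor(im,cv2.COLOR_BGR2HSV)
q=((hsv[...,1]<45)&(hsv[...,2]>90)).astype(np.uint8);q[:185]=0;q[225:]=0;q[:,:225]=0;q[:,285:]=0
n,l,S,C=cv2.connectedComponentsWithStats(q);i=1+np.argmax(S[1:,4]);print(S[i]*1.5,C[i]*1.5)
E
```

```text
t 6.47 p [0.5525 0.259  0.2089] yaw -167.1 z [ 1.e-04  0.e+00 -1.e+00] F [ 0.9  0.3 -3.2] M [ 0.08 -0.13  0.02] op 0.0277 q [ 20.   9.  84.  -0.  86. -83.]
screw [0.5018444  0.25565274] done [0.52589043 0.18399685]
flange d [ 26.  102.9]
head [14.9 67.2] [ 14. -23.] ctr [0.50132136 0.2559802 ]
boardline [ 75.6 108.6]
board [array([150.1, 108.3]), array([109.8,  18.1]), array([149.7, -71.4]), array([ 110.5, -161.6])] [0.51357938 0.22032367]
pred socket edge x1.5 [[383.11715984 291.77303209]]
pred socket edge x1.5 [[383.17680264 305.91141466]]
[ 351.   294.    63.    31.5 1146. ] [381.51832461 308.07133508]
```

Call:
arm_command(
  deltas=[
    [[-0.65,-0.04,-0.5,0,0,6.8],[-0.65,-0.04,-0.5,0,0,6.8],[-0.65,-0.04,-1.0,0,0,6.8],[-0.65,-0.04,-1.5,0,0,6.8],[-0.65,-0.04,-1.5,0,0,6.8],[-0.65,-0.04,-1.5,0,0,6.8],[-0.65,-0.04,-1.5,0,0,6.7],[-0.6,-0.04,-1.5,0,0,6.7],[0,0,0,0,0,0],[0,0,0,0,0,0],[0,0,0,0,0,0]],
  ],
)

```text
t: 7.38
tool_pos: [0.5019, 0.2559, 0.1149]
orientation: [-1.735, 2.618, -0.001]
force: [0.4, -0.1, -1.5]
opening: 0.0277
gripper_force: 55.0
```

```bash
python3 - <<'E'
from h import *
s,R=st()
m,im=snap('wrist','w5')
cr=cv2.convertScaleAbs(im[70:270,160:350],alpha=1.5,beta=20)
cv2.imwrite('pics/w5d.png',cv2.resize(cr,None,fx=3,fy=3,interpolation=cv2.INTER_CUBIC))
p=np.array(s['tool_pos'])
P=[p+R@np.array([x,y,.0475]) for x,y in((.01375,.01375),(.01375,-.01375))]
print("pred mouth corners",(proj(m,P)-[160,70])*3)
P=[[.5011,.2555,.0405],[.5011,.2555,.0305]];print("pred screw",(proj(m,P)-[160,70])*3)
E
```

```text
t 7.38 p [0.5019 0.2559 0.1149] yaw -112.9 z [ 1.5e-03  5.0e-04 -1.0e+00] F [ 0.4 -0.1 -1.5] M [ 0.12 -0.11 -0.04] op 0.0277 q [  22.    6.   98.   -0.   76. -135.]
pred mouth corners [[343.70674704 376.03651598]
 [229.35691929 376.05702868]]
pred screw [[288.88588274 390.42076629]
 [288.76201531 378.78943161]]
```

View pics/w5d.png

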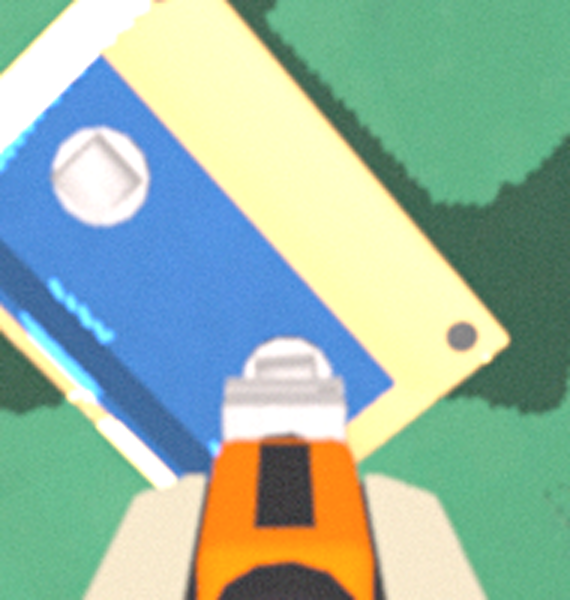

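Call:
arm_command(
  deltas=[
    [[-0.07,0,-1,0,0,0],[0,0,-1,0,0,0],[0,0,-0.4,0,0,0],[0,0,0,0,0,0],[0,0,0,0,0,0]],
  ],
)

```text
t: 7.85
tool_pos: [0.4998, 0.2557, 0.0888]
orientation: [1.742, -2.613, -0.001]
force: [0.0, -0.4, -2.1]
opening: 0.0277
gripper_force: 55.0
```

```bash
python3 -c "
from h import *
st()"
```

```text
t 7.85 p [0.4998 0.2557 0.0888] yaw -112.6 z [-1.5e-03 -6.0e-04 -1.0e+00] F [ 0.  -0.4 -2.1] M [ 0.13 -0.09 -0.01] op 0.0277 q [  22.    7.   99.    0.   73. -136.]
```

Call:
arm_command(
  deltas=[
    [[0.1,0,0,0,0,0],[0,0,0,0,0,0],[0,0,0,0,0,0],[0,0,0,0,0,0],[0,0,0,0,0,0],[0,0,0,0,0,0]],
  ],
)

```text
t: 8.35
tool_pos: [0.5014, 0.256, 0.0898]
orientation: [-1.743, 2.613, -0.0]
force: [0.2, -1.0, -1.8]
opening: 0.028
gripper_force: 55.0
```

```bash
python3 -c "
from h import *
st()"
```

```text
t 8.35 p [0.5014 0.256  0.0898] yaw -112.6 z [ 3.e-04  1.e-04 -1.e+00] F [ 0.2 -1.  -1.8] M [ 0.14 -0.09 -0.05] op 0.028 q [  22.    7.   99.   -0.   73. -136.]
```

Call:
arm_command(
  deltas=[
    [[0,0,-0.25,0,0,0],[0,0,-0.25,0,0,0],[0,0,-0.25,0,0,0],[0,0,-0.1,0,0,0],[0,0,0,0,0,0],[0,0,0,0,0,0]],
  ],
)

```text
t: 8.85
tool_pos: [0.5012, 0.256, 0.081]
orientation: [1.743, -2.613, -0.0]
force: [-0.7, 0.1, -2.1]
opening: 0.0279
gripper_force: 55.0
```

```bash
python3 -c "
from h import *
st()"
```

```text
t 8.85 p [0.5012 0.256  0.081 ] yaw -112.6 z [-3.e-04  0.e+00 -1.e+00] F [-0.7  0.1 -2.1] M [ 0.28 -0.06  0.03] op 0.0279 q [  22.    8.  100.    0.   73. -136.]
```

Call:
arm_command(
  deltas=[
    [[0,0,-0.1,0,0,0],[0,0,-0.05,0,0,0],[0,0,0,0,0,0],[0,0,0,0,0,0]],
  ],
)

```text
t: 9.18
tool_pos: [0.5014, 0.256, 0.0797]
orientation: [-1.743, 2.613, -0.0]
force: [0.2, 1.1, -2.7]
opening: 0.0279
gripper_force: 55.0
```

Call:
arm_command(
  deltas=[
    [[0,0,-0.05,0,0,0],[0,0,0,0,0,0],[0,0,0,0,0,0]],
  ],
)

```text
t: 9.43
tool_pos: [0.5014, 0.2559, 0.0792]
orientation: [-1.743, 2.613, -0.0]
force: [0.4, 0.3, -1.6]
opening: 0.0275
gripper_force: 55.0
```

Call:
arm_command(
  deltas=[
    [[0,0,-0.03,0,0,0],[0,0,0,0,0,0],[0,0,0,0,0,0]],
  ],
)

```text
t: 9.68
tool_pos: [0.5013, 0.256, 0.0789]
orientation: [-1.743, 2.613, -0.0]
force: [0.6, 0.6, -1.8]
opening: 0.0275
gripper_force: 55.0
```

Call:
arm_command(
  deltas=[
    [[0,0,-0.03,0,0,0],[0,0,0,0,0,0],[0,0,0,0,0,0]],
  ],
)

```text
t: 9.93
tool_pos: [0.5014, 0.256, 0.0787]
orientation: [-1.743, 2.613, -0.0]
force: [1.0, 0.1, -1.3]
opening: 0.0273
gripper_force: 55.0
```

Call:
arm_command(
  deltas=[
    [[0,0,-0.03,0,0,0],[0,0,0,0,0,0],[0,0,0,0,0,0]],
  ],
)

```text
t: 10.18
tool_pos: [0.5014, 0.256, 0.0785]
orientation: [-1.743, 2.613, -0.0]
force: [-0.1, 0.2, 0.9]
opening: 0.0282
gripper_force: 55.0
```

Call:
arm_command(
  deltas=[
    [[0,0,-0.03,0,0,0],[0,0,0,0,0,0],[0,0,0,0,0,0]],
  ],
)

```text
t: 10.43
tool_pos: [0.5014, 0.256, 0.0783]
orientation: [-1.743, 2.613, -0.0]
force: [-1.4, -0.1, 4.4]
opening: 0.0278
gripper_force: 55.0
```

Call:
arm_command(
  deltas=[
    [[0,0,-0.06,0,0,0],[0,0,0,0,0,0],[0,0,0,0,0,0],[0,0,0,0,0,0]],
  ],
)

```text
t: 10.77
tool_pos: [0.5015, 0.2561, 0.078]
orientation: [-1.743, 2.613, -0.0]
force: [-3.3, -0.3, 6.7]
opening: 0.0278
gripper_force: 55.0
```

Call:
arm_command(
  deltas=[
    [[0,0,-0.03,0,0,0],[0,0,0,0,0,0],[0,0,0,0,0,0],[0,0,0,0,0,0]],
  ],
)

```text
t: 11.1
tool_pos: [0.5015, 0.2561, 0.0779]
orientation: [-1.743, 2.613, -0.0]
force: [-3.4, -0.4, 8.9]
opening: 0.0276
gripper_force: 55.0
```

Call:
arm_command(
  deltas=[
    [[0,0,-0.08,0,0,0],[0,0,0,0,0,0],[0,0,0,0,0,0],[0,0,0,0,0,0]],
  ],
)

```text
t: 11.43
tool_pos: [0.5016, 0.2561, 0.0776]
orientation: [-1.743, 2.613, -0.0]
force: [-5.2, -1.0, 12.3]
opening: 0.0278
gripper_force: 55.0
```

```bash
python3 -c "
from h import *
st()"
```

```text
t 11.43 p [0.5016 0.2561 0.0776] yaw -112.6 z [ 6.e-04  3.e-04 -1.e+00] F [-5.2 -1.  12.3] M [-0.24  1.08  0.04] op 0.0278 q [  22.    8.  100.    0.   72. -136.]
```

Call:
arm_command(
  deltas=[
    [[-0.04,0,-0.06,0,0,0],[0,0,0,0,0,0],[0,0,0,0,0,-4],[0,0,0,0,0,-4],[0,0,-0.01,0,0,-4],[0,0,-0.01,0,0,-4],[0,0,0,0,0,0]],
  ],
)

```text
t: 12.02
tool_pos: [0.5014, 0.2562, 0.0771]
orientation: [-1.356, 2.833, -0.0]
force: [-4.3, -2.1, 13.3]
opening: 0.0277
gripper_force: 55.0
```

```bash
python3 -c "
from h import *
st()"
```

```text
t 12.02 p [0.5014 0.2562 0.0771] yaw -128.8 z [ 1.1e-03  4.0e-04 -1.0e+00] F [-4.3 -2.1 13.3] M [-0.28  1.09  0.01] op 0.0277 q [  22.    8.  100.   -0.   72. -119.]
```

Call:
arm_command(
  deltas=[
    [[0,0,-0.05,0,0,-4],[0,0,-0.01,0,0,-4],[0,0,-0.01,0,0,-4],[0,0,-0.01,0,0,-4],[0,0,-0.01,0,0,-4],[0,0,-0.01,0,0,-4],[0,0,0,0,0,0]],
  ],
)

```text
t: 12.6
tool_pos: [0.5014, 0.2563, 0.0764]
orientation: [-0.737, 3.053, 0.001]
force: [-6.6, -2.3, 15.9]
opening: 0.0278
gripper_force: 55.0
```

```bash
python3 -c "
from h import *
st()"
```

```text
t 12.6 p [0.5014 0.2563 0.0764] yaw -152.8 z [ 1.1e-03  6.0e-04 -1.0e+00] F [-6.6 -2.3 15.9] M [-0.31  1.33  0.08] op 0.0278 q [ 22.   8. 100.   0.  72. -95.]
```

Call:
arm_command(
  deltas=[
    [[0,0,-0.011,0,0,-5],[0,0,-0.011,0,0,-5],[0,0,-0.011,0,0,-5],[0,0,-0.011,0,0,-5],[0,0,-0.011,0,0,-5],[0,0,-0.011,0,0,-5],[0,0,-0.011,0,0,-5],[0,0,-0.011,0,0,-5],[0,0,0,0,0,0]],
  ],
)

```text
t: 13.35
tool_pos: [0.5013, 0.2565, 0.0755]
orientation: [0.353, 3.121, 0.002]
force: [-6.4, -1.6, 17.2]
opening: 0.0276
gripper_force: 55.0
```

```bash
python3 -c "
from h import *
st()"
```

```text
t 13.35 p [0.5013 0.2565 0.0755] yaw 167.1 z [ 9.e-04  1.e-03 -1.e+00] F [-6.4 -1.6 17.2] M [-0.08  1.4   0.04] op 0.0276 q [ 22.   8. 100.   0.  72. -55.]
```

Call:
arm_command(
  deltas=[
    [[0,0,-0.01,0,0,-5],[0,0,-0.01,0,0,-5],[0,0,-0.01,0,0,-5],[0,0,-0.01,0,0,-5],[0,0,-0.01,0,0,-5],[0,0,-0.01,0,0,-5],[0,0,-0.01,0,0,-5],[0,0,-0.01,0,0,-5],[0,0,0,0,0,0]],
  ],
)

```text
t: 14.1
tool_pos: [0.5013, 0.2568, 0.0746]
orientation: [1.399, 2.812, 0.003]
force: [-5.9, -0.3, 14.4]
opening: 0.0282
gripper_force: 55.0
```

```bash
python3 -c "
from h import *
st()"
```

```text
t 14.1 p [0.5013 0.2568 0.0746] yaw 127.1 z [ 0.001   0.0014 -1.    ] F [-5.9 -0.3 14.4] M [0.1  1.31 0.04] op 0.0282 q [ 22.   8. 100.   0.  72. -15.]
```

Force is easing, so I'll add a little push and continue.

Call:
arm_command(
  deltas=[
    [[0,0,-0.04,0,0,-4],[0,0,-0.011,0,0,-5],[0,0,-0.011,0,0,-5],[0,0,-0.011,0,0,-5],[0,0,-0.011,0,0,-5],[0,0,-0.011,0,0,-5],[0,0,-0.011,0,0,-5],[0,0,0,0,0,0]],
  ],
)

```text
t: 14.77
tool_pos: [0.5016, 0.257, 0.0738]
orientation: [-2.161, -2.281, -0.004]
force: [-6.3, 0.5, 16.2]
opening: 0.0278
gripper_force: 55.0
```

```bash
python3 -c "
from h import *
st()"
```

```text
t 14.77 p [0.5016 0.257  0.0738] yaw 93.1 z [ 0.0016  0.0018 -1.    ] F [-6.3  0.5 16.2] M [0.13 1.32 0.03] op 0.0278 q [ 22.   8. 100.   0.  72.  19.]
```

Call:
arm_command(
  deltas=[
    [[0,0,-0.011,0,0,-5],[0,0,-0.011,0,0,-5],[0,0,-0.011,0,0,-5],[0,0,-0.011,0,0,-5],[0,0,-0.011,0,0,-5],[0,0,-0.005,0,0,-5],[0,0,0,0,0,0]],
  ],
)

```text
t: 15.35
tool_pos: [0.502, 0.2568, 0.0734]
orientation: [-2.677, -1.644, -0.005]
force: [-4.5, -0.1, 14.7]
opening: 0.0275
gripper_force: 55.0
```

```bash
python3 -c "
from h import *
st()"
```

```text
t 15.35 p [0.502  0.2568 0.0734] yaw 63.1 z [ 0.0025  0.0015 -1.    ] F [-4.5 -0.1 14.7] M [-0.04  0.97  0.04] op 0.0275 q [ 22.   8. 100.   0.  72.  49.]
```

Call:
arm_command(
  deltas=[
    [[0,0,-0.02,0,0,-5],[0,0,-0.008,0,0,-5],[0,0,-0.008,0,0,-5],[0,0,0,0,0,-5],[0,0,0,0,0,-5],[0,0,0,0,0,0]],
  ],
)

```text
t: 15.85
tool_pos: [0.5021, 0.2566, 0.0732]
orientation: [-2.969, -1.025, -0.005]
force: [-5.7, -0.9, 17.1]
opening: 0.0276
gripper_force: 55.0
```

```bash
python3 -c "
from h import *
st()"
```

```text
t 15.85 p [0.5021 0.2566 0.0732] yaw 38.1 z [ 0.0027  0.0013 -1.    ] F [-5.7 -0.9 17.1] M [-0.21  1.03  0.05] op 0.0276 q [ 22.   8. 100.   0.  72.  74.]
```

Call:
arm_command(
  deltas=[
    [[0,0,-0.005,0,0,-5],[0,0,0,0,0,-5],[0,0,0,0,0,-5],[0,0,0,0,0,-5],[0,0,0,0,0,0]],
  ],
)

```text
t: 16.27
tool_pos: [0.5021, 0.2565, 0.0732]
orientation: [-3.102, -0.494, -0.004]
force: [-4.6, -1.5, 18.0]
opening: 0.0278
gripper_force: 55.0
```

```bash
python3 -c "
from h import *
st()"
```

```text
t 16.27 p [0.5021 0.2565 0.0732] yaw 18.1 z [ 0.0026  0.0011 -1.    ] F [-4.6 -1.5 18. ] M [-0.33  1.18  0.02] op 0.0278 q [ 22.   8. 100.   0.  72.  94.]
```

Height stayed constant over the last 20° of turning, so the screw is home. Lifting off and heading back to the holder.

Call:
arm_command(
  deltas=[
    [[0,0,0.5,0,0,0],[0,0,1,0,0,0],[0,0,2,0,0,0],[0,0,3,0,0,0],[0,0,3,0,0,0],[0,0,3,0,0,0],[0.7,-3.2,0,0,0,7],[0.7,-3.2,0,0,0,7],[0.7,-3.2,0,0,0,7],[0.7,-3.2,0,0,0,7],[0.7,-3.2,0,0,0,7],[0.7,-3.2,0,0,0,7]],
  ],
)

```text
t: 17.27
tool_pos: [0.5425, 0.0624, 0.1954]
orientation: [-2.71, -1.589, 0.002]
force: [0.1, -0.1, -1.7]
opening: 0.0277
gripper_force: 55.0
```

Call:
arm_command(
  deltas=[
    [[0.7,-3.2,0,0,0,7],[0.7,-3.2,0,0,0,7],[0.7,-3.2,0,0,0,7],[0.7,-3.2,0,0,0,0],[0.7,-3.2,0,0,0,0],[0.7,-3.2,0,0,0,0],[0,0,0,0,0,0],[0,0,0,0,0,0],[0,0,0,0,0,0]],
  ],
)

```text
t: 18.02
tool_pos: [0.5844, -0.1277, 0.1951]
orientation: [-2.381, -2.047, 0.001]
force: [-0.0, 0.3, -2.4]
opening: 0.0277
gripper_force: 55.0
```

```bash
python3 -c "
from h import *
st()"
```

```text
t 18.02 p [ 0.5844 -0.1277  0.1951] yaw 81.4 z [-1.4e-03  9.0e-04 -1.0e+00] F [-0.   0.3 -2.4] M [-0.05 -0.03  0.01] op 0.0277 q [-17.   8.  87.   0.  85.  -9.]
```

Call:
arm_command(
  deltas=[
    [[0.5,-1.7,0,0,0,0],[0.5,-1.6,0,0,0,0],[0,0,-2,0,0,0],[0,0,-3,0,0,0],[0,0,-2.5,0,0,0],[0,0,-1.5,0,0,0],[0,0,0,0,0,0],[0,0,0,0,0,0],[0,0,0,0,0,0],[0,0,0,0,0,0],[0,0,0,0,0,0]],
  ],
)

```text
t: 18.93
tool_pos: [0.5962, -0.1612, 0.1078]
orientation: [2.379, 2.047, 0.002]
force: [0.7, 0.3, -1.7]
opening: 0.0278
gripper_force: 55.0
```

```bash
python3 -c "
from h import *
st()"
```

```text
t 18.93 p [ 0.5962 -0.1612  0.1078] yaw 81.4 z [ 0.003  -0.0011 -1.    ] F [ 0.7  0.3 -1.7] M [-0.04 -0.02 -0.  ] op 0.0278 q [-20.  14.  89.   0.  76. -11.]
```

Call:
arm_command(
  deltas=[
    [[-0.25,0,0,0,0,0],[0,0,-1,0,0,0],[0,0,-0.8,0,0,0],[0,0,0,0,0,0],[0,0,0,0,0,0],[0,0,0,0,0,0],[0,0,0,0,0,0]],
  ],
)

```text
t: 19.52
tool_pos: [0.5925, -0.1611, 0.0878]
orientation: [2.382, 2.049, 0.0]
force: [-0.7, -0.4, -1.7]
opening: 0.0282
gripper_force: 55.0
```

```bash
python3 -c "
from h import *
st()
m,im=snap('wrist','w6')
cr=cv2.convertScaleAbs(im[90:270,160:350],alpha=1.5,beta=20)
cv2.imwrite('pics/w6d.png',cv2.resize(cr,None,fx=3,fy=3,interpolation=cv2.INTER_CUBIC))"
```

```text
t 19.52 p [ 0.5925 -0.1611  0.0878] yaw 81.4 z [ 2.e-04 -0.e+00 -1.e+00] F [-0.7 -0.4 -1.7] M [-0.   -0.01 -0.05] op 0.0282 q [-20.  15.  91.   0.  74. -11.]
```

View pics/w6d.png

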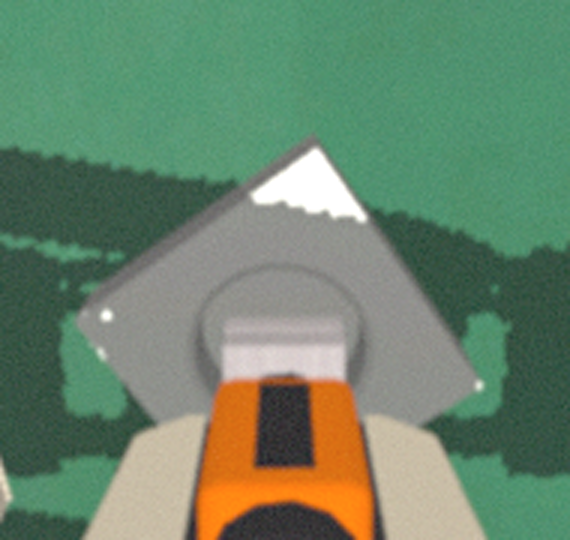

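```bash
python3 - <<'E'
from h import *
m=eyes.camera_model("wrist");s,R=st();p=np.array(s['tool_pos'])
f=lambda u,v,z:R.T@(onz(m,160+(u+.5)/3-.5,90+(v+.5)/3-.5,z)-p)*1e3
print("hole far",f(282,265,.03),"left",f(200,330,.03),"right",f(364,330,.03))
print("mouth L/R",f(226,318,.0403),f(344,318,.0403))
E
```

```text
t 19.57 p [ 0.5926 -0.1612  0.088 ] yaw 81.4 z [ 4.e-04 -1.e-04 -1.e+00] F [-0.6 -0.3 -2.1] M [ 0.   -0.05  0.01] op 0.028 q [-20.  15.  91.  -0.  74. -11.]
hole far [23.23823433 -0.1023398  57.95177879] left [  6.18974936 -20.91718314  57.94507961] right [ 6.1608054  20.67094474 57.96154568]
mouth L/R [ 12.81828538 -13.58347912  47.64738289] [12.79881793 14.84828334 47.65863991]
```

Call:
arm_command(
  deltas=[
    [[0,0.12,-0.5,0,0,0],[0,0,-0.7,0,0,0],[0,0,-0.5,0,0,0],[0,0,0,0,0,0],[0,0,0,0,0,0],[0,0,0,0,0,0]],
  ],
)

```text
t: 20.07
tool_pos: [0.5923, -0.1598, 0.0705]
orientation: [-2.381, -2.049, 0.0]
force: [-0.7, -0.2, -1.9]
opening: 0.0274
gripper_force: 55.0
```

```bash
python3 -c "
from h import *
st()"
```

```text
t 20.07 p [ 0.5923 -0.1598  0.0705] yaw 81.4 z [-3.e-04  1.e-04 -1.e+00] F [-0.7 -0.2 -1.9] M [-0.1  -0.08 -0.  ] op 0.0274 q [-20.  16.  91.  -0.  73. -11.]
```

Call:
arm_command(
  deltas=[
    [[0,0,-0.5,0,0,0],[0,0,-0.5,0,0,0],[0,0,-0.5,0,0,0],[0,0,-0.1,0,0,0],[0,0,0,0,0,0],[0,0,0,0,0,0],[0,0,0,0,0,0]],
  ],
)

```text
t: 20.65
tool_pos: [0.5925, -0.1599, 0.0547]
orientation: [2.382, 2.049, 0.0]
force: [0.0, -0.0, -1.5]
opening: 0.028
gripper_force: 55.0
```

Call:
arm_command(
  deltas=[
    [[0,0,-0.06,0,0,0],[0,0,0,0,0,0],[0,0,0,0,0,0]],
  ],
)

```text
t: 20.9
tool_pos: [0.5924, -0.1598, 0.0541]
orientation: [2.382, 2.049, 0.0]
force: [-0.7, -0.1, -1.9]
opening: 0.0276
gripper_force: 55.0
```

Call:
arm_command(
  deltas=[
    [[0,0,-0.05,0,0,0],[0,0,-0.05,0,0,0],[0,0,0,0,0,0],[0,0,0,0,0,0]],
  ],
)

```text
t: 21.23
tool_pos: [0.5925, -0.1599, 0.0535]
orientation: [2.381, 2.049, 0.0]
force: [-2.1, -0.4, 1.8]
opening: 0.0278
gripper_force: 55.0
```

Standing on the floor; releasing.

Call:
arm_command(
  deltas=[
    [[0,0,0.02,0,0,0],[0,0,0,0,0,0],[0,0,0,0,0,0],[0,0,0,0,0,0],[0,0,0,0,0,0],[0,0,0,0,0,0],[0,0,0,0,0,0],[0,0,0,0,0,0],[0,0,0,0,0,0],[0,0,0,0,0,0]],
  ],
  gripper=1,
)

```text
t: 22.07
tool_pos: [0.5924, -0.1599, 0.0533]
orientation: [2.382, 2.049, 0.0]
force: [0.1, -1.4, -0.5]
opening: 0.0895
gripper_force: 0.0
```

Call:
arm_command(
  deltas=[
    [[0,0,1,0,0,0],[0,0,2,0,0,0],[0,0,3,0,0,0],[0,0,3,0,0,0],[0,0,3,0,0,0],[0,0,3,0,0,0],[0,0,0,0,0,0],[0,0,0,0,0,0],[0,0,0,0,0,0],[0,0,0,0,0,0]],
  ],
)

```text
t: 22.9
tool_pos: [0.5916, -0.1596, 0.2019]
orientation: [-2.38, -2.047, 0.002]
force: [0.0, -0.1, -0.0]
opening: 0.0929
gripper_force: 0.0
```

```bash
python3 - <<'E'
from h import *
st()
m,im=snap('wrist','w7')
a=cv2.resize(im[90:290,160:360],None,fx=2,fy=2,interpolation=cv2.INTER_CUBIC)
m,im=snap('side','s7')
b=cv2.resize(im[165:305,165:265],(400*100//140,400),interpolation=cv2.INTER_CUBIC)
cv2.imwrite('pics/w7d.png',cv2.convertScaleAbs(np.hstack([a,b]),alpha=1.4,beta=10))
E
```

```text
t 22.9 p [ 0.5916 -0.1596  0.2019] yaw 81.4 z [-2.3e-03  8.0e-04 -1.0e+00] F [ 0.  -0.1 -0. ] M [-0.06 -0.05  0.01] op 0.0929 q [-20.  10.  84.  -0.  86. -11.]
```

View pics/w7d.png

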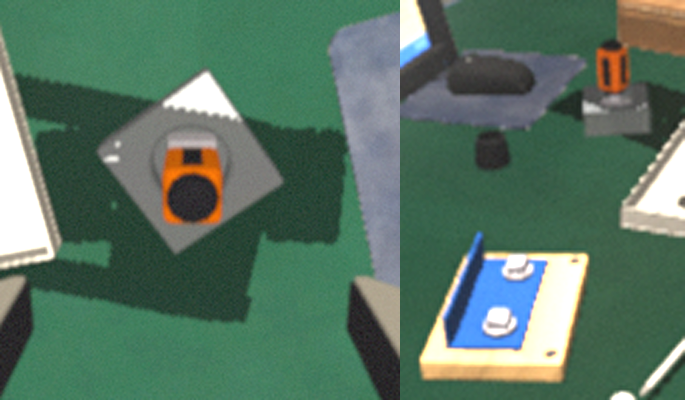

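```bash
python3 - <<'E'
from h import *
for n,t in(("side","0"),("side","7")):
    im=cv2.imread(f"pics/{'side0' if t=='0' else 's7'}.png").astype(int)
    w=((im[...,2]>95)&(abs(im[...,2]-im[...,0])<60)&(im.sum(2)>330)).astype(np.uint8)
    w[:250]=0;w[290:]=0;w[:,:190]=0;w[:,215:]=0
    k,l,S,C=cv2.connectedComponentsWithStats(w)
    print(t,[(S[i].tolist(),C[i].round(2).tolist()) for i in range(1,k) if S[i,4]>15])
m=eyes.camera_model("side");print(proj(m,[[.5015,.256,.0305],[.5015,.256,.0265],[.5255,.184,.0265]]))
E
```

```text
0 [([195, 254, 20, 9, 88], [205.39, 257.61]), ([194, 271, 12, 10, 77], [198.7, 275.68])]
7 [([195, 254, 20, 9, 89], [205.47, 257.66]), ([194, 273, 12, 10, 91], [199.46, 277.35])]
[[198.81167653 275.27993088]
 [198.97266652 276.74584337]
 [205.54921242 257.79801483]]
```

The driven screw's blob moved down 1.67 px. A 4 mm drop predicts 1.47 px, and the finished screw moved only 0.05 px, so the screw is home. The driver stands upright in its holder.

```bash
python3 -c "
from plant import ticket
print(ticket.close_job())"
```

```text
the job is handed in; nothing more can be done
None
```

I drove the left-hand screw home at an estimated axial push of 14–20 N, stood the driver upright and released in its holder, and handed the job in at about 23 s; no verdict came back.

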